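# Pop out the exhaust filter and trap it

### The arm

A 6-joint arm with a two-finger parallel gripper is mounted at the origin on the work surface. World frame = base frame: x ahead of the robot, y to its left, z up, the work surface at z = 0. Lengths are in m, angles in rad, forces in N, time in s.
With the tool pointing down it reaches from about 0.275 to 0.75 m from the base axis. Payload 10.2 kg.
Tool frame: the origin (TCP) lies midway between the tips of the shut fingers; the grasp point (between the pads) lies 19 mm behind it (env.hold_point_z is the distance from the TCP to the grasp point, in m); x points along the fingers, z is the direction in which the jaws open and shut, and the axes are right-handed (so a half turn about x gives the same grasp; the last joint's range is limited). The gripper opens to 85 mm and grips with 20 to 120 N. Pads are 22 mm wide; open, the fingers measure 114 mm over their backs; the gripper's body (76 mm by 85 mm) begins 54 mm behind the grasp point. The pads swing forward as they close: fully open they stand 13 mm farther back than shut.
Start: joints at [1.018, 0.313, 1.498, -0, 1.331, -0.223], TCP at [0.17, 0.497, 0.231] pointing down, gripper open.
Joint ranges: [-2.94, 2.94], [-0.97, 2.17], [0.19, 2.56], [-1.23, 4.37], [0.02, 3.11], [-2.88, 2.88]. Speed limits (rad/s): [2.39, 2.39, 3.01, 3.14, 3.14, 3.14].

### API

Orientations are given as a unit quaternion [x, y, z, w].
In Python, from bench import env, kinematics, monitor, eyes, job gives the robot as it stands. The module is installed in compiled form; this text tells all that it offers. Calls block until the motion is done:
- env.reach(position, orientation): joint-space move of the TCP to a pose.
- env.movel(position, velocity=0.15, frame=None, guard=None): straight line of the TCP; frame=None keeps the orientation; velocity is the mean speed in m/s. With guard (N) it stops when the force on the tool has changed by that much, and returns True; else False.
- env.set_joints(angles): joint-space move.
- env.release() and env.close_gripper(effort=None): open the fingers fully, or close them until they stop; effort is the grip in N (None keeps the last).
- env.hold(seconds).
- kinematics.ik(position, orientation): joint angles nearest the present ones, or None.
- monitor.sense(): the state.
- eyes.grab_frame(name): name is "scene" or "top" or "wrist"; returns a dict with "frame" (384x512x3 uint8, red, green, blue), "mtx" (3x3 intrinsics, pixels), "view" (4x4, takes a point from world to camera coordinates). Camera axes: x right, y down, z forward; pixel columns grow to the right and rows downward; lengths in m; the calibration is good to about 2 mm. A picture is of the moment at which its call begins. There is no depth.
A pose or a line that the arm cannot do raises env.MotionError and nothing moves.
- job.hand_in(): hands the job in, once; it reports no verdict.
The state is a dict: "clock": time; "joints": joint angles; "qvel": joint speeds; "joint_efforts": joint torques, N m; "position": TCP position; "ee_rot": TCP orientation; "contact_force": force on the tool from outside, world axes, zero at the start; "ft_torque": the same for the moment, N m; "finger_gap": opening from 0.0 (shut) to 1.0 (fully open).
Only numpy, scipy, OpenCV 4.12 (cv2) and the standard library are available. Lean on these libraries where they do the work, as an engineer would, in place of code of your own. Each camera call takes 0.05 s, during which the arm holds its last target.

### The job

The vacuum cleaner's beige exhaust filter is due for a clean. Let one finger wait in the filter's way, about three centimetres in front of it on the ledge, and press the red release key all the way down with the other finger, so that the filter springs out a few centimetres and is trapped by the waiting finger before it slides off the ledge. Finish while still holding it back there with the finger so that I can take it; do not pick anything up, and leave the other things on the bench where they are.

Things in the scene. Friction and masses are not known exactly. Their poses are not given: they have to be found in the camera images.
- vacuum: Blue and grey cylinder vacuum cleaner, fixed on the bench, 470 x 300 x 200 mm high. Origin on the bench (z = 0) below the middle of the latched filter's front face; x axis = level direction in which the filter springs out (to the cleaner's rear), z up; the key is on the +y side. Motor housing, 198 high, ends at x = -40; from there the filter sticks out of its slot.
- ledge_end (a point): Middle of the rear edge of the ledge on which the filter slides: x = 85 mm, y = 0 in the vacuum's frame, 150 above the bench. The level ledge runs from here to the slot, y -120 to 120. On it: two guide rails 10 high at y = 37 to 41.5 and -37 to -41.5, up to x = 70, and a catch tooth 6 high in front of the filter at x = 1.5 to 6.5, y = 23 to 34, which sinks with the key.
- filter_cassette: Beige filter cassette, 90 long (x), 70 wide (y), 40 high, about 80 g, slippery. Origin: centre of underside; axes as the vacuum's. Latched at x = -45, y = 0 in the vacuum's frame, 150 up. A spring pushes it to +x with 3 N, falling to none after 75 travel. Let go, it shoots out faster than an arm can follow and off the ledge; a finger standing in its way stops it and then feels 1 to 2 N.
- release_key (a joint): Travel of the red release key in m: 0 = up, 0.009 = all the way down. It frees the filter at about 0.006 and springs up when let go. About 3 N start it, about 5 to 6 N hold it down.
- key_top (a point): Centre of the top of the red release key, 32 (vacuum's x) by 26 (y), pressed straight down. Up: x = 40, y = 59.5 in the vacuum's frame, 172 above the bench, 16 above its collar; pressed home 163, which is 13 above the ledge. A second fingertip at that height, 55 to 60 from the key towards -y, stands in front of the middle of the 40 high filter.
- brush: Orange nylon brush, 150 x 30 x 20 mm, lying on top of the vacuum's motor housing; origin at the middle of its underside, x along its length. Leave where it is.
- tweezers: Steel tweezers 135 long, 6 high, lying on the bench; origin at the middle of the underside. Leave alone.
- bowl: White matt ceramic bowl, 130 across, 55 high, on the bench; origin at the centre of its underside. Leave alone.
- cleaner_bottle: White bottle with blue cap, 68 across, 170 high, on the bench; origin at the centre of its underside. Leave alone.
- screw_jar: Glass jar with steel cap, 64 across, 75 high, on the bench; origin at the centre of its underside. Leave alone.
- screwdriver: Screwdriver with a red handle, about 200 mm long, lying on the bench; origin at the middle of its underside. Leave alone.

How it is judged:
On the way:
1. the release key is pressed down (value of joint release_key above 0.005 m).
At the end, for the whole second after the job is handed in: The filter has come out 15 to 60 mm from its latched place, lies flat on the ledge (within 4 mm and 0.08 rad), at rest (under 0.02 m/s), and a finger is still holding it back (over 0.15 N between finger and filter) (x of filter_cassette in the frame of vacuum between -0.03 and 0.015 m and contact force between the fingers and filter_cassette above 0.15 N and z of filter_cassette in the frame of vacuum between 0.146 and 0.154 m and angle between filter_cassette's own z axis and vertical below 0.08 rad and linear speed of filter_cassette below 0.02 m/s); the arm keeps its last pose, push and grip.
It fails at once if the filter gets away: it runs out more than 80 mm (x of filter_cassette in the frame of vacuum above 0.035 m).
It fails at once if the filter is lifted or tipped (z of filter_cassette in the frame of vacuum above 0.16 m or angle between filter_cassette's own z axis and vertical above 0.2 rad).
It fails at once if another thing is moved more than 25 mm (distance of any of brush, tweezers, bowl, cleaner_bottle, screw_jar, screwdriver from where it was at the start of the episode above 0.025 m).
It also fails if it takes over 29 s, if anything falls off the work surface, if the arm or the gripper's body presses on something with over 40 N, if the wrist force passes 120 N, or if a joint passes its speed limit or range.

## Working session

There is one attempt and no reset: what is moved stays moved. The work goes in short steps, each a Python script; the robot and the scene stay as the last script left them, time stands still between calls to the robot, and variables do not carry over. Pictures are saved under pics/ and viewed, and the job is handed in when it is done.

```bash
ls; mkdir -p pics; python3 - <<'E'
from bench import env, kinematics, monitor, eyes, job
import cv2,numpy as np
s=monitor.sense(); print({k:np.round(v,3) for k,v in s.items()}, env.hold_point_z)
for n in ("scene","top","wrist"):
    d=eyes.grab_frame(n); cv2.imwrite(f"pics/{n}0.png",d["frame"][:,:,::-1]); np.savez(f"{n}0.npz",**d)
    print(n,d["mtx"].round(1).tolist(),d["view"].round(3).tolist())
E
```

```text
pics
{'clock': np.float64(0.0), 'joints': array([ 1.018,  0.313,  1.498,  0.   ,  1.331, -0.223]), 'qvel': array([-0.   ,  0.002, -0.   ,  0.001, -0.   ,  0.003]), 'joint_efforts': array([-1.0000e-03, -4.1227e+01, -2.5974e+01, -0.0000e+00,  4.0000e-03,
       -0.0000e+00]), 'position': array([0.17 , 0.496, 0.231]), 'ee_rot': array([-0.411,  0.576,  0.411,  0.575]), 'contact_force': array([ 0.419, -0.376,  0.153]), 'ft_torque': array([ 0.009,  0.065, -0.048]), 'finger_gap': np.float64(0.998)} 0.0187
scene [[487.7, 0.0, 250.0], [0.0, 487.7, 191.4], [0.0, 0.0, 1.0]] [[-0.425, 0.905, -0.013, 0.272], [0.704, 0.321, -0.634, -0.232], [-0.569, -0.279, -0.774, 2.119], [0.0, 0.0, 0.0, 1.0]]
top [[442.4, 0.0, 256.5], [0.0, 442.4, 186.5], [0.0, 0.0, 1.0]] [[-0.001, -1.0, -0.002, -0.077], [-0.978, 0.001, -0.208, 0.535], [0.208, 0.001, -0.978, 1.385], [0.0, 0.0, 0.0, 1.0]]
wrist [[302.5, 0.0, 253.3], [0.0, 302.5, 192.2], [0.0, 0.0, 1.0]] [[0.322, 0.947, -0.0, -0.525], [0.899, -0.306, 0.314, -0.041], [0.297, -0.102, -0.949, 0.381], [0.0, 0.0, 0.0, 1.0]]
```

View pics/scene0.png

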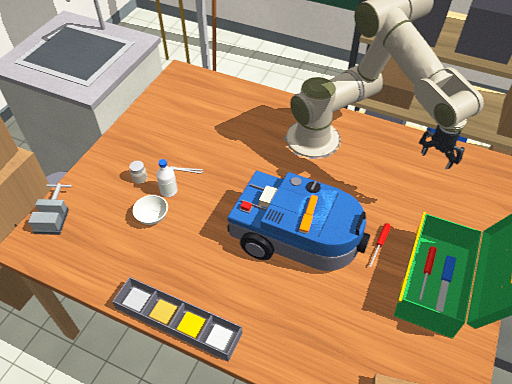

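View pics/top0.png

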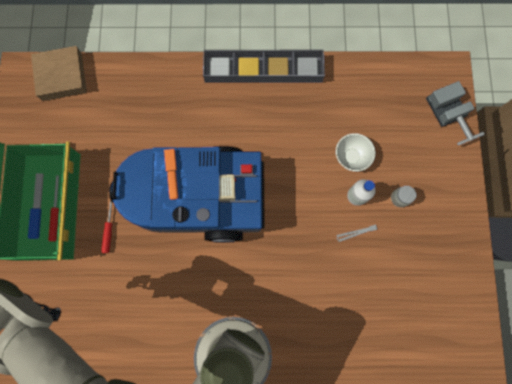

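View pics/wrist0.png

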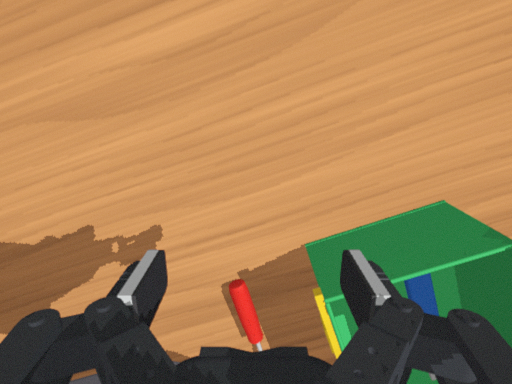

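The top view shows the red key near (247,169), the beige filter near (228,187), and the vacuum's rear pointing right, which is world -y. The scene view shows the same two parts at (246,206) and (268,196). Next I'll measure them.

```bash
cat > h.py <<'E'
import numpy as np,cv2
def ray(d,px):
    K,V=d["mtx"],d["view"]; R,t=V[:3,:3],V[:3,3]
    v=R.T@np.linalg.inv(K)@np.array([px[0],px[1],1.]); return -R.T@t, v/np.linalg.norm(v)
def onz(d,px,z):
    o,v=ray(d,px); return o+v*(z-o[2])/v[2]
def tri(rs):
    A=np.zeros((3,3));b=np.zeros(3)
    for o,v in rs:
        P=np.eye(3)-np.outer(v,v);A+=P;b+=P@o
    return np.linalg.solve(A,b)
def proj(d,p):
    c=d["view"][:3,:3]@p+d["view"][:3,3]; u=d["mtx"]@c; return u[:2]/u[2]
def blobs(m):
    n,l,s,c=cv2.connectedComponentsWithStats(m.astype(np.uint8),connectivity=8)
    return [(s[i],c[i],l==i) for i in range(1,n) if s[i][4]>=15]
E
python3 - <<'E'
import numpy as np,cv2
from h import *
for n,(x,y) in (("top",(237,180)),("scene",(262,205))):
    d=dict(np.load(n+"0.npz")); f=d["frame"]; 
    c=f[y-40:y+40,x-50:x+50]; cv2.imwrite(f"pics/z{n}.png",cv2.resize(c,None,fx=8,fy=8,interpolation=cv2.INTER_CUBIC)[:,:,::-1])
    h=cv2.cvtColor(f,cv2.COLOR_RGB2HSV).astype(int); H,S,V=h[...,0],h[...,1],h[...,2]
    red=((H<6)|(H>174))&(S>150)&(V>90)
    bei=(H>15)&(H<32)&(S>20)&(S<110)&(V>140)
    for nm,m,z in (("red",red,.172),("beige",bei,.19)):
        for s,ce,mm in blobs(m):
            if abs(ce[0]-x)<50 and abs(ce[1]-y)<40:
                ys,xs=np.nonzero(mm); print(n,nm,s,ce.round(1),onz(d,ce,z).round(4))
                r=cv2.minAreaRect(np.c_[xs,ys].astype(np.float32)); print([onz(d,p,z)[:2].round(4).tolist() for p in cv2.boxPoints(r)])
E
```

```text
top red [242 165  10   8  78] [246.4 168.5] [ 0.5654 -0.0471  0.172 ]
[[0.5763, -0.0338], [0.5763, -0.061], [0.5545, -0.061], [0.5546, -0.0339]]
top beige [220 175  14  24 241] [227.5 186.5] [0.5062 0.0081 0.19  ]
[[0.541, 0.0306], [0.541, -0.0079], [0.4716, -0.0086], [0.4717, 0.0295]]
scene red [241 201  11  10  76] [245.8 205.5] [ 0.5729 -0.0445  0.172 ]
[[0.5868, -0.0612], [0.5533, -0.0636], [0.5579, -0.0294], [0.5911, -0.0274]]
scene beige [267 188  10  15  18] [272.2 195.4] [0.5079 0.0255 0.19  ]
[[0.5417, 0.0211], [0.4714, 0.0213], [0.4729, 0.028], [0.5431, 0.0277]]
```

```bash
sleep 1
```

```text
(no output)
```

View pics/ztop.png

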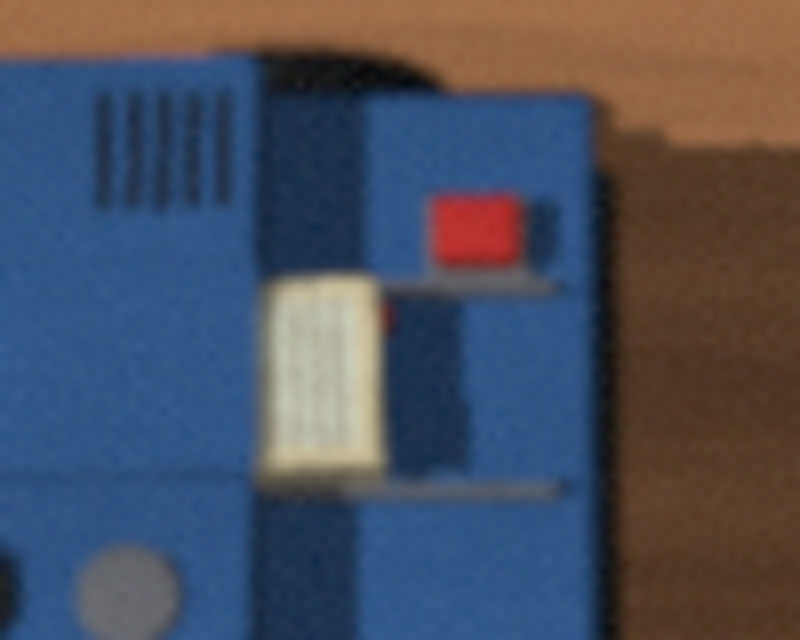

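View pics/zscene.png

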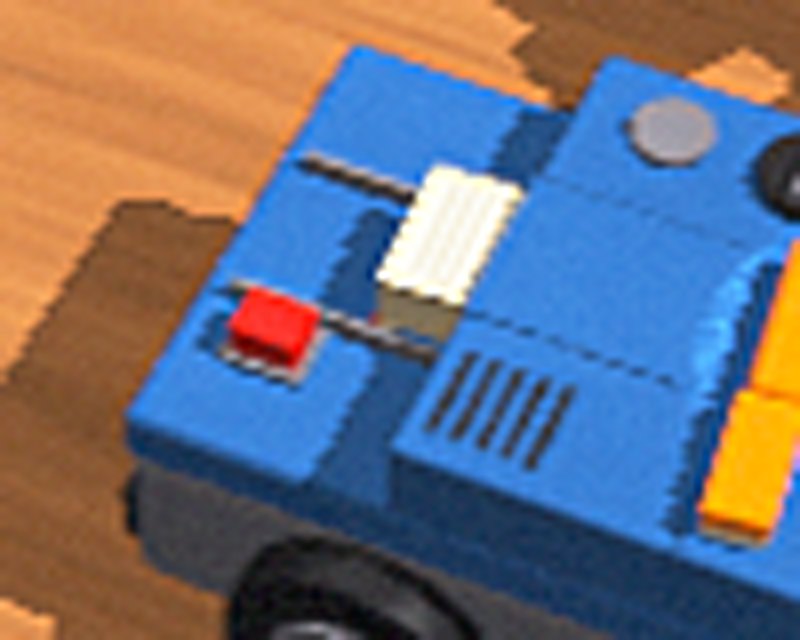

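```bash
python3 - <<'E'
import numpy as np
from h import *
def m(n,x0,y0,items):
    d=dict(np.load(n+"0.npz"))
    for nm,zx,zy,z in items: print(n,nm,onz(d,(x0+zx/8-.44,y0+zy/8-.44),z).round(4))
m("top",187,140,[("filtFR",383,280,.19),("filtFL",385,468,.19),("keyFR",521,195,.172),("keyFL",521,265,.172),("keyBL",431,265,.172),("keyBR",431,195,.172),("rail+",560,288,.16),("rail-",560,490,.16),("ledgeR",590,95,.15),("ledge",592,600,.15),("house",255,60,.198),("house2",250,600,.198)])
m("scene",212,165,[("filtF+",378,278,.19),("filtF-",437,168,.19),("key1",230,320,.172),("key2",300,345,.172),("key3",318,315,.172),("key4",248,290,.172),("ledge+",130,413,.15),("ledge-",360,47,.15),("rail-",303,157,.16),("rail+",235,288,.16)])
E
```

```text
top filtFR [ 0.5423 -0.0122  0.19  ]
top filtFL [ 0.4715 -0.0136  0.19  ]
top keyFR [ 0.5796 -0.0631  0.172 ]
top keyFL [ 0.5524 -0.0631  0.172 ]
top keyBL [ 0.5524 -0.0292  0.172 ]
top keyBR [ 0.5797 -0.0291  0.172 ]
top rail+ [ 0.5463 -0.0778  0.16  ]
top rail- [ 0.4686 -0.0777  0.16  ]
top ledgeR [ 0.6254 -0.0894  0.15  ]
top ledge [ 0.4284 -0.0896  0.15  ]
top house [0.6249 0.036  0.198 ]
top house2 [0.4215 0.0344 0.198 ]
scene filtF+ [ 0.5427 -0.0091  0.19  ]
scene filtF- [ 0.4762 -0.0111  0.19  ]
scene key1 [ 0.577  -0.0632  0.172 ]
scene key2 [ 0.5767 -0.0301  0.172 ]
scene key3 [ 0.5589 -0.03    0.172 ]
scene key4 [ 0.5591 -0.0633  0.172 ]
scene ledge+ [ 0.6251 -0.0882  0.15  ]
scene ledge- [ 0.3934 -0.0863  0.15  ]
scene rail- [ 0.4721 -0.0782  0.16  ]
scene rail+ [ 0.552  -0.0733  0.16  ]
```

```bash
cat >> h.py <<'E'
from scipy.spatial.transform import Rotation as Ro
def quat(s):  # tool x down, tool z = s*world x
    x=np.array([0,0,-1.]);z=np.array([s,0,0.]);y=np.cross(z,x)
    return Ro.from_matrix(np.c_[x,y,z]).as_quat()
E
python3 - <<'E'
from bench import env, kinematics, monitor
from h import *
s=monitor.sense(); R=Ro.from_quat(s["ee_rot"]); print(R.as_matrix().round(2).tolist())
for sg in (1,-1):
    for p in ([.5285,-.048,.30],[.5285,-.048,.15]): 
        q=kinematics.ik(p,quat(sg)); print(sg,None if q is None else np.round(q,2))
d=dict(np.load("wrist0.npz")); print("cam",ray(d,(0,0))[0].round(3), "cam in tool",R.inv().apply(ray(d,(0,0))[0]-s["position"]).round(3))
cv2.imwrite("pics/wz.png",cv2.resize(d["frame"][230:330,90:420],None,fx=2.4,fy=4)[:,:,::-1])
E
```

```text
[[-0.0, -0.95, 0.32], [-0.0, 0.32, 0.95], [-1.0, 0.0, -0.0]]
1 [-0.31  0.29  1.36 -0.    1.5  -0.31]
1 [-0.31  0.4   1.59 -0.    1.14 -0.31]
-1 [-0.31  0.29  1.36 -0.    1.5   2.83]
-1 [-0.31  0.4   1.59 -0.    1.14  2.83]
cam [0.093 0.523 0.374] cam in tool [-0.143  0.081 -0.   ]
```

```bash
sleep 2
```

```text
(no output)
```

View pics/wz.png

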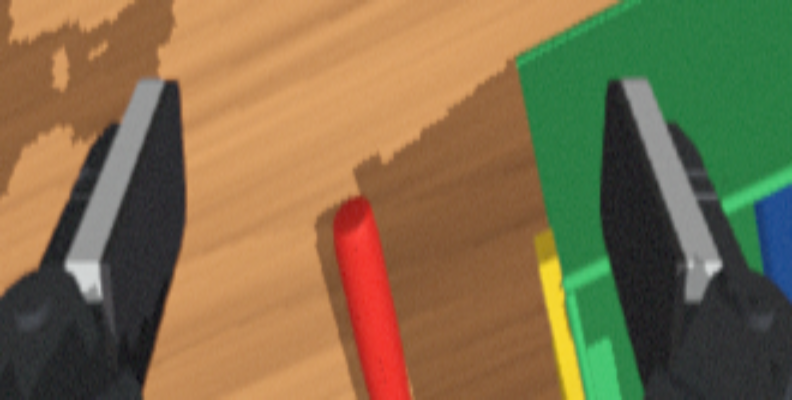

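```bash
python3 - <<'E'
from bench import monitor
from h import *
s=monitor.sense(); R=Ro.from_quat(s["ee_rot"]);p=s["position"]
d=dict(np.load("wrist0.npz"))
for x in (-.013,-.04):
  for y in (.011,-.011):
    for z in (-.0425,-.05,-.057,.0425):
        u=proj(d,p+R.apply([x,y,z])); print(x,y,z,u.round(1),((u-[90,230])*[2.4,4]).round(0))
E
```

```text
-0.013 0.011 -0.0425 [164.9 245.4] [180.  62.]
-0.013 0.011 -0.05 [149.3 245.4] [142.  62.]
-0.013 0.011 -0.057 [134.8 245.4] [107.  61.]
-0.013 0.011 0.0425 [341.2 245.6] [603.  62.]
-0.013 -0.011 -0.0425 [168.8 284.4] [189. 217.]
-0.013 -0.011 -0.05 [154.  284.3] [154. 217.]
-0.013 -0.011 -0.057 [140.1 284.3] [120. 217.]
-0.013 -0.011 0.0425 [337.1 284.5] [593. 218.]
-0.04 0.011 -0.0425 [146.1 278.1] [135. 193.]
-0.04 0.011 -0.05 [127.2 278.1] [ 89. 192.]
-0.04 0.011 -0.057 [109.5 278.1] [ 47. 192.]
-0.04 0.011 0.0425 [359.9 278.3] [648. 193.]
-0.04 -0.011 -0.0425 [151.8 323.2] [148. 373.]
-0.04 -0.011 -0.05 [134.  323.1] [105. 373.]
-0.04 -0.011 -0.057 [117.3 323.1] [ 65. 372.]
-0.04 -0.011 0.0425 [354.  323.3] [634. 373.]
```

The fingers' inner faces are 85 mm apart and the tips about 8 mm thick. Fully open, the key finger can stand on the outer part of the key (vacuum y about 65 to 72). The other finger then stands at y about -20 to -28, in front of the filter. I'll move above that spot and look.

```bash
python3 - <<'E'
from bench import env, monitor, eyes
from h import *
s=monitor.sense(); p=s["position"]
env.movel([p[0],p[1],.30],velocity=.15)
env.reach([.5295,-.048,.28],quat(1))
s=monitor.sense(); print(s["clock"],s["position"].round(4),s["contact_force"].round(2))
for n in ("wrist","top"):
    d=eyes.grab_frame(n); np.savez(n+"1.npz",**d); cv2.imwrite(f"pics/{n}1.png",d["frame"][:,:,::-1])
E
```

```text
3.0833 [ 0.5295 -0.0473  0.2801] [-0.21  0.12  0.7 ]
```

```bash
sleep 2
```

```text
(no output)
```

View pics/wrist1.png

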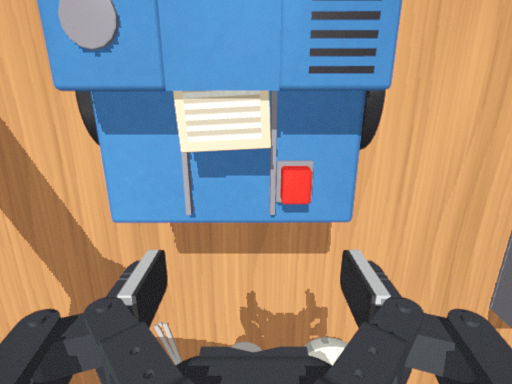

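View pics/top1.png

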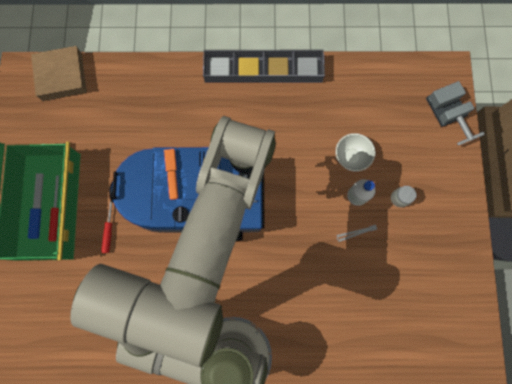

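The wrist view is clear: red key at about (296,185), filter front edge at row 150, ledge rear edge at row 221 from column 110 to 353, and rail ends at (188,216) and (273,216).

```bash
python3 - <<'E'
from h import *
d=dict(np.load("wrist1.npz")); f=d["frame"]
h=cv2.cvtColor(f,cv2.COLOR_RGB2HSV).astype(int); H,S,V=h[...,0],h[...,1],h[...,2]
red=((H<6)|(H>174))&(S>150)&(V>90)
bei=(H>12)&(H<35)&(S>15)&(S<120)&(V>140)
for nm,m,z in (("red",red,.172),("beige",bei,.19)):
    for s,c,mm in blobs(m):
        if abs(c[0]-240)<80 and c[1]<215 and c[1]>80:
            x0,y0,w,hh,a=s; print(nm,s); 
            for q in ((x0-.5,y0-.5),(x0+w-.5,y0-.5),(x0+w-.5,y0+hh-.5),(x0-.5,y0+hh-.5)): print("   ",onz(d,q,z).round(4))
for nm,q,z in (("filtF+",(270,148),.19),("filtF-",(182,151),.19),("ledge-",(112,221.5),.15),("ledge+",(353,221),.15),("rail-",(187.5,216),.16),("rail+",(273,216),.16),("house",(57,90),.198),("house",(386,90),.198)): print(nm,onz(d,q,z).round(4))
print(V[190:230:1,240][10:],)
E
```

```text
red [ 281  166   31   38 1118]
    [ 0.5523 -0.0255  0.172 ]
    [ 0.5787 -0.0254  0.172 ]
    [ 0.5809 -0.0599  0.172 ]
    [ 0.5534 -0.06    0.172 ]
beige [ 174   91   97   62 3836]
    [0.4706 0.0346 0.19  ]
    [0.5416 0.0348 0.19  ]
    [ 0.5425 -0.0109  0.19  ]
    [ 0.4669 -0.0111  0.19  ]
filtF+ [ 0.542  -0.0074  0.19  ]
filtF- [ 0.4736 -0.0099  0.19  ]
ledge- [ 0.3905 -0.0874  0.15  ]
ledge+ [ 0.6274 -0.0863  0.15  ]
rail- [ 0.4674 -0.0772  0.16  ]
rail+ [ 0.5479 -0.077   0.16  ]
house [0.3904 0.0347 0.198 ]
house [0.6227 0.0354 0.198 ]
[212 213 214 211 212 212 211 212 212 210 212 211 211 209 211 211 212 212
 211 210 196 177 144 159 159 159 159 157 156 156]
```

```bash
python3 - <<'E'
from bench import env, monitor, eyes
from h import *
def show(t):
    s=monitor.sense(); print(t,s["clock"].round(2),s["position"].round(4),s["contact_force"].round(2),s["finger_gap"].round(3))
print(env.movel([.528,-.0475,.172],velocity=.08,frame=quat(1),guard=6)); env.hold(.2); show("above")
d=eyes.grab_frame("wrist"); cv2.imwrite("pics/wrist2.png",d["frame"][:,:,::-1]); np.savez("wrist2.npz",**d)
d=eyes.grab_frame("scene"); f=d["frame"][120:260,190:340]; cv2.imwrite("pics/scene2.png",cv2.resize(f,None,fx=4,fy=4,interpolation=cv2.INTER_CUBIC)[:,:,::-1])
E
```

```text
FalseTraceback (most recent call last):
  File "<stdin>", line 5, in <module>
  File "<stdin>", line 4, in show
AttributeError: 'float' object has no attribute 'round'
```

```bash
sleep 2
cat >> h.py <<'E'
def show(t):
    from bench import monitor
    s=monitor.sense(); print(t,round(s["clock"],2),np.round(s["position"],4),np.round(s["contact_force"],2),round(float(s["finger_gap"]),3))
E
python3 - <<'E'
from bench import env, monitor, eyes
from h import *
show("above")
d=eyes.grab_frame("wrist"); cv2.imwrite("pics/wrist2.png",d["frame"][:,:,::-1]); np.savez("wrist2.npz",**d)
d=eyes.grab_frame("scene"); f=d["frame"][120:260,190:340]; cv2.imwrite("pics/scene2.png",cv2.resize(f,None,fx=4,fy=4,interpolation=cv2.INTER_CUBIC)[:,:,::-1])
E
```

```text
above 4.88 [ 0.5281 -0.0475  0.1722] [-0.24 -0.18  0.32] 1.001
```

```bash
sleep 2
```

```text
(no output)
```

View pics/wrist2.png

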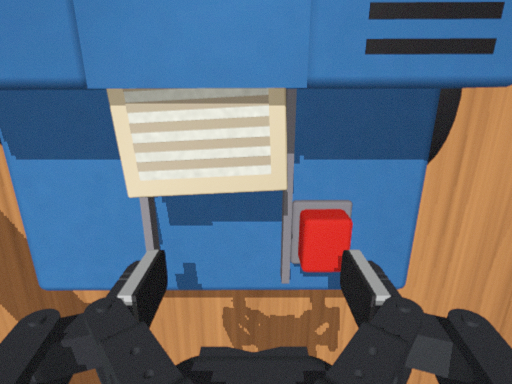

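View pics/scene2.png

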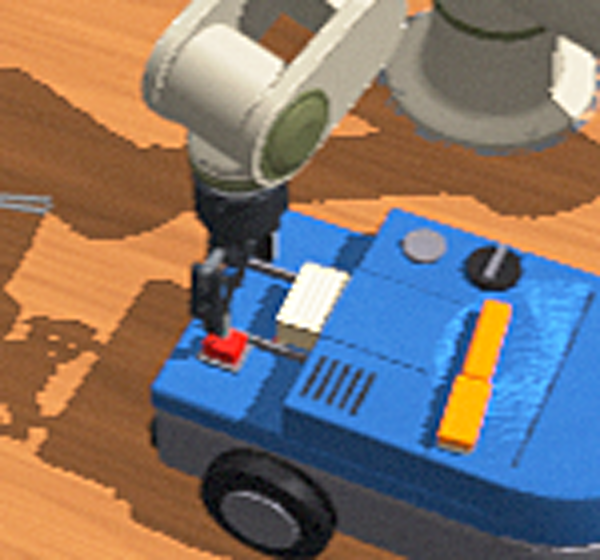

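```bash
python3 - <<'E'
from h import *
d=dict(np.load("wrist2.npz")); f=d["frame"]
cv2.imwrite("pics/wz2.png",cv2.resize(f[180:330,260:420],None,fx=4,fy=4,interpolation=cv2.INTER_CUBIC)[:,:,::-1])
for nm,q,z in (("key rear R",(351,271),.172),("key rear L",(302,272),.172),("filtF+",(286,189),.19),("filtF-",(128,196),.19),("ledge",(220,290),.15),("tipinR",(342,251),.187),("tipinL",(165,251),.187),("tip outR",(365,251),.187)): print(nm,onz(d,q,z).round(4))
E
```

```text
key rear R [ 0.5811 -0.0596  0.172 ]
key rear L [ 0.5543 -0.0602  0.172 ]
filtF+ [ 0.5418 -0.0068  0.19  ]
filtF- [ 0.4725 -0.0101  0.19  ]
ledge [ 0.5062 -0.0879  0.15  ]
tipinR [ 0.5701 -0.0388  0.187 ]
tipinL [ 0.4854 -0.0389  0.187 ]
tip outR [ 0.5811 -0.0388  0.187 ]
```

```bash
sleep 2
```

```text
(no output)
```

View pics/wz2.png

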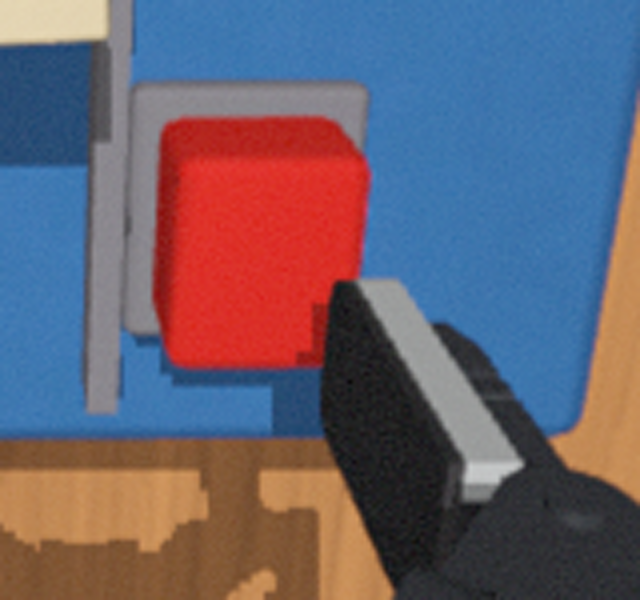

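The finger stands about 11 mm inside the key's outer edge. The waiting finger's face is about 30 mm in front of the filter. I'll press now.

```bash
python3 - <<'E'
from bench import env, monitor, eyes
from h import *
print(env.movel([.528,-.0475,.141],velocity=.02,frame=quat(1),guard=14)); show("pressed")
env.hold(.5); show("held")
d=eyes.grab_frame("wrist"); cv2.imwrite("pics/wrist3.png",d["frame"][:,:,::-1]); np.savez("wrist3.npz",**d)
d=eyes.grab_frame("scene"); f=d["frame"][120:260,190:340]; cv2.imwrite("pics/scene3.png",cv2.resize(f,None,fx=4,fy=4,interpolation=cv2.INTER_CUBIC)[:,:,::-1])
E
```

```text
True
pressed 6.07 [ 0.5281 -0.0477  0.1498] [-3.76  0.69  5.23] 1.001
held 6.57 [ 0.5281 -0.0477  0.1497] [-3.15 -0.01  7.27] 1.0
```

```bash
sleep 3
```

```text
(no output)
```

View pics/wrist3.png

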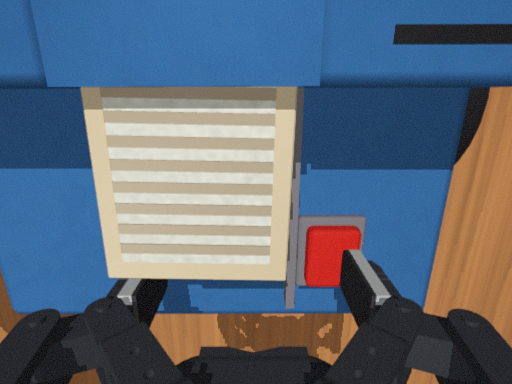

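View pics/scene3.png

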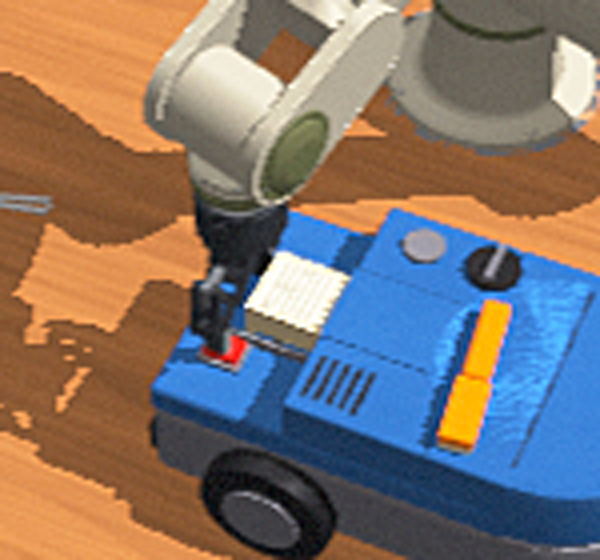

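```bash
python3 - <<'E'
from bench import env, monitor, eyes
from h import *
d=dict(np.load("wrist3.npz"))
for nm,q,z in (("filtF+",(289,279),.19),("filtF-",(110,278),.19),("tipL",(165,251),.163),("tipLside",(150,279),.17),("key rear",(330,288),.163)): print(nm,onz(d,q,z).round(4))
for i in range(4):
    s=monitor.sense(); print(s["clock"],s["contact_force"].round(2),s["ft_torque"].round(3)); env.hold(.1)
cv2.imwrite("pics/wz3.png",cv2.resize(d["frame"][230:330,90:250],None,fx=5,fy=5,interpolation=cv2.INTER_CUBIC)[:,:,::-1])
E
```

```text
filtF+ [ 0.5417 -0.0372  0.19  ]
filtF- [ 0.4708 -0.0368  0.19  ]
tipL [ 0.4849 -0.0399  0.163 ]
tipLside [ 0.4787 -0.0509  0.17  ]
key rear [ 0.5665 -0.0609  0.163 ]
6.6667 [-4.35  0.72  7.49] [0.081 0.187 0.125]
6.7667 [-3.35 -0.07  6.9 ] [0.009 0.212 0.161]
6.8667 [-3.6   0.37  7.1 ] [0.016 0.155 0.14 ]
6.9667 [-3.07  0.06  6.72] [0.048 0.192 0.135]
```

```bash
sleep 2
```

```text
(no output)
```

View pics/wz3.png

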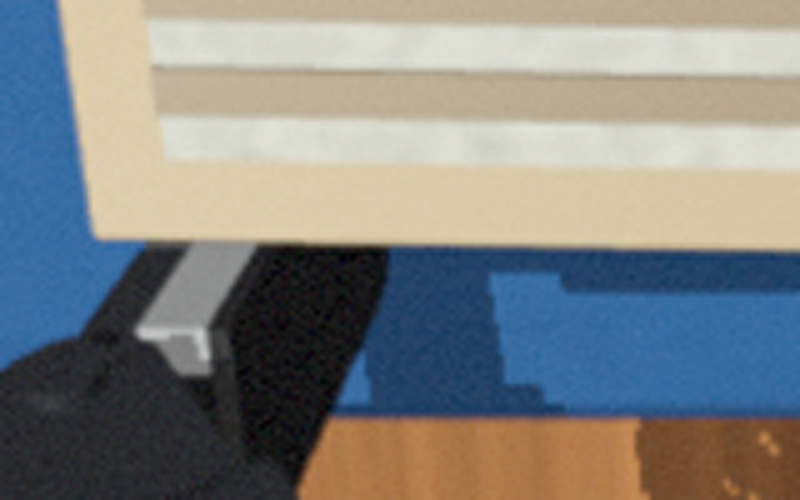

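```bash
python3 - <<'E'
from bench import job
from h import *
show("end"); print(job.hand_in())
E
```

```text
end 7.07 [ 0.5281 -0.0477  0.1498] [-3.21  0.12  7.07] 0.999
the job is handed in; nothing more can be done
None
```

I pressed the red key with one finger. The filter sprang out about 30 mm and is trapped against the waiting finger. I handed the job in at about 7.1 s with the arm holding still; no verdict was given.

I kept the gripper fully open, because it has no half-open setting. The pressing finger stood on the outer part of the key. The waiting finger stood off-centre, about 25 mm to the side of the filter's middle.

**What the last checks showed:**
- **Filter position:** in the wrist picture its front face lies at the waiting finger's face (y about -0.037, from about -0.007 before). It looks flat and square between the rails.
- **Key:** about 7 N upward at the tool, with the fingertips at roughly 163 mm, which is the key's pressed-home height. I did not measure its travel directly.
- **Other things:** the brush looks unmoved in the last scene picture. That crop left out most of the bench, and I did not measure the other items.

**What disagreed:**
- **Net push:** along the filter's direction the net force reads about 0 N, not the expected 1 to 2 N. A steady moment of about 0.14 N m about the vertical fits roughly 1.5 N from the filter, balanced by friction on the key. So the contact force is inferred, not read directly.
- **Side load:** there is also an unexplained sideways load of about 3 N, probably from the key.
- **Where the vacuum sits:** my position estimates from different edges spread over about 6 mm along the slide direction. The allowed stopping range is much wider than that.

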